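# Snap the food-box lid shut, edge by edge

### The arm

A 6-joint arm with a two-finger parallel gripper is mounted at the origin on a cart in front of the work surface, level with it; the furniture and walls round the work are solid. World frame = base frame: x ahead of the robot, y to its left, z up, the work surface at z = 0. Lengths are in mm, angles in rad, forces in N, time in s.
With the tool pointing down it reaches from about 350 to 850 mm from the base axis. Payload 8.1 kg.
Tool frame: the origin (TCP) lies on the centre line of the jaws, within the pads' length; the fingertips stand 22 mm ahead of it and the grasp point (between the pads) lies 3 mm ahead of it; z points along the fingers, y is the direction in which the jaws open and shut (so a half turn about z gives the same grasp; the last joint's range is limited). The gripper opens to 85 mm and grips with 20 to 120 N. Pads are 22 mm wide; open, the fingers measure 114 mm over their backs; the gripper's body (76 mm by 85 mm) begins 54 mm behind the grasp point. The pads swing forward as they close: fully open they stand 13 mm farther back than shut.
Start: joints at [-1.392, 0.13, 1.488, -0, 1.523, -0.085], TCP at [156.471, -579.243, 253.292] pointing down, gripper open.
Joint ranges: [-2.96, 2.96], [-0.89, 2.26], [0.02, 2.5], [-1.34, 4.48], [0, 2.73], [-2.66, 2.66]. Speed limits (rad/s): [2.39, 2.39, 2.79, 3.14, 3.14, 3.14].

### API

Orientations are given as a unit quaternion [w, x, y, z].
In Python, from cell import robot, eyes, job gives the robot as it stands.
- The arm moves only by the shell command python3 -m crank 'ROWS' [FORCE]. ROWS is JSON, a list that holds one entry, the list of rows, each a list of 7 numbers: the shift along the tool's x, y, z in cm, then the turn, a rotation vector about the tool's x, y, z in degrees, then the closure, from 0 (fully open) to 1 (shut). A call has 1 to 12 rows; each row shifts and turns the commanded pose from where the row before left it, along the tool's axes as they then stand; what a row does not reach is not made up. A row lasts 1/10 s, in which the tool goes at most 50 mm and 8.59 degrees, less where a joint would pass 70% of its speed; a pose out of reach is approached as far as the arm can. A call with a gripper value outside its range is refused whole. The fingers move at their own pace and stop on an object; FORCE is the grip in N (left out, the last holds). Time passes only in rows, so rows that do not move let the fingers close. It gives the time, the measured TCP pose, the force and the opening at its end, in the units of the state.
- robot.get_state(): the state, without advancing time (a new reading comes with each control period).
- eyes.read_camera(name): name is "scene" or "top"; returns the picture (384x512x3 uint8, blue, green, red); there is no depth.
- eyes.camera_model(name): a dict with "fx", "fy", "cx", "cy" (pixels), "k1" (the pictures are not rectified: a ray, as slopes to the right and down, at radius r is drawn at 1 + k1 r^2 times it, then the intrinsics apply), "R" (3x3) and "t" (3): a world point X has camera coordinates R X + t. Camera axes: x right, y down, z forward; pixel columns grow to the right and rows downward; lengths in mm; the calibration is good to about 2 mm. A picture is of the moment at which its call begins. camera_model takes no time and is no camera call.
- job.sign_off(): hands the job in, once; it reports no verdict.
The state is a dict: "t": time; "joints": joint angles; "qd": joint speeds; "tau": joint torques, N m; "eef_pos": TCP position; "tool_rot": TCP orientation; "wrist_force": force on the tool from outside, world axes, zero at the start; "ft_torque": the same for the moment, N m; "finger_gap": finger opening in mm.
Only numpy, scipy, OpenCV 4.12 (cv2) and the standard library are available. Lean on these libraries where they do the work, as an engineer would, in place of code of your own. Each camera call takes 0.05 s, during which the arm holds its last target.

### The job

The lid on the food box is still unclipped along all four edges. Press its four raised edge sections down one at a time until each clicks flat: begin with the side that has the orange tab and go round clockwise as seen from above. Only press with the fingertips, firmly but without hammering on the box; do not lift the box or push it away from its place, and leave everything else on the worktop alone.

Things in the scene. Friction and masses are not known exactly. Their poses are not given: they have to be found in the camera images.
- food_box: clear plastic box with teal snap lid, loose, 0.6 to 1 kg. Lid 114 mm (own x) by 154 mm (own y), tub 104 by 144 mm. Origin: centre of the underside, z up; own -x is the long side with the orange tab (30 mm wide, sticks out 12 mm). The lid is on: its middle panel and corners are fixed, tops 60 to 61 mm above the worktop; the four straight edge strips between them are the snap sections.
- edge_1 (a joint): snap section 1 of the lid rim: a 104 by 24 mm, 5 mm thick teal strip on the long side that carries the orange pull tab (the box's own -x side), hinged along its inner border. In rad: 0 fully up (outer border about 8 mm high), 0.36 shut flat. Pressed near its outer border with about 6 to 10 N it passes the middle (0.18), clicks to 0.36 and stays; pressed less it springs up again. Shut, it is a hard stop.
- edge_1_press (a point): place to press on section 1: top face, mid-length, 16 mm out from its hinge line, 8 mm in from its outer border; about 65.5 mm above the worktop when shut and 71 mm when up.
- edge_2 (a joint): snap section 2 of the lid rim: a 64 by 24 mm, 5 mm thick teal strip on the short side next round clockwise seen from above (the box's own +y side), hinged along its inner border. In rad: 0 fully up (outer border about 8 mm high), 0.36 shut flat. Pressed near its outer border with about 6 to 10 N it passes the middle (0.18), clicks to 0.36 and stays; pressed less it springs up again. Shut, it is a hard stop.
- edge_2_press (a point): place to press on section 2: top face, mid-length, 16 mm out from its hinge line, 8 mm in from its outer border; about 65.5 mm above the worktop when shut and 71 mm when up.
- edge_3 (a joint): snap section 3 of the lid rim: a 104 by 24 mm, 5 mm thick teal strip on the long side opposite the tab (the box's own +x side), hinged along its inner border. In rad: 0 fully up (outer border about 8 mm high), 0.36 shut flat. Pressed near its outer border with about 6 to 10 N it passes the middle (0.18), clicks to 0.36 and stays; pressed less it springs up again. Shut, it is a hard stop.
- edge_3_press (a point): place to press on section 3: top face, mid-length, 16 mm out from its hinge line, 8 mm in from its outer border; about 65.5 mm above the worktop when shut and 71 mm when up.
- edge_4 (a joint): snap section 4 of the lid rim: a 64 by 24 mm, 5 mm thick teal strip on the last short side (the box's own -y side), hinged along its inner border. In rad: 0 fully up (outer border about 8 mm high), 0.36 shut flat. Pressed near its outer border with about 6 to 10 N it passes the middle (0.18), clicks to 0.36 and stays; pressed less it springs up again. Shut, it is a hard stop.
- edge_4_press (a point): place to press on section 4: top face, mid-length, 16 mm out from its hinge line, 8 mm in from its outer border; about 65.5 mm above the worktop when shut and 71 mm when up.
- coffee_jar: jar of coffee with round wooden lid, 66 mm across, 106 mm high; a bystander to leave alone. Origin: centre of the underside.
- shot_amber_1: small amber tea glass, 39 mm across, 52 mm high; a bystander to leave alone. Origin: centre of the underside.
- mug_teal: teal mug, 68 by 99 mm with its handle, 73 mm high; a bystander to leave alone. Origin: centre of the underside.
- oval_dish: oval cream dish, 117 by 189 mm, 22 mm high; a bystander to leave alone. Origin: centre of the underside.
- jug_brown: small brown jug, 62 by 90 mm, 93 mm high; a bystander to leave alone. Origin: centre of the underside.
- sugar_bowl: silver-grey lidded sugar bowl, 68 mm across, 70 mm high; a bystander to leave alone. Origin: centre of the underside.
- tea_spoon: steel teaspoon, 130 by 26 mm, 11 mm high; a bystander to leave alone. Origin: centre of the underside.

How it is judged (in metres and radians):
On the way, in this order (a step that is already met when the one before it is completed fails the run):
1. section 1 (long side that carries the orange pull tab (the box's own -x side)) is snapped shut (value of joint edge_1 above 0.3 rad), for 0.2 s.
2. section 2 (short side next round clockwise seen from above (the box's own +y side)) is snapped shut (value of joint edge_2 above 0.3 rad), for 0.2 s.
3. section 3 (long side opposite the tab (the box's own +x side)) is snapped shut (value of joint edge_3 above 0.3 rad), for 0.2 s.
4. section 4 (last short side (the box's own -y side)) is snapped shut (value of joint edge_4 above 0.3 rad), for 0.2 s.
At the end, for the whole second after the job is handed in: all four edge sections read over 0.30 rad (outer border within about 1.5 mm of flat), the box stands level on the worktop, at rest and within 50 mm of where it stood, and every bystander is within 30 mm of where it stood (value of joint each of edge_1, edge_2, edge_3, edge_4 above 0.3 rad and height (world z) of food_box below 0.006 m and angle between food_box's own z axis and vertical below 0.05 rad and distance of food_box from where it was at the start of the episode below 0.05 m and linear speed of food_box below 0.01 m/s and distance of each of coffee_jar, shot_amber_1, mug_teal, oval_dish, jug_brown, sugar_bowl, tea_spoon from where it was at the start of the episode below 0.03 m); the robot touches nothing.
It fails at once if the box is lifted: raised more than 12 mm off the worktop (height (world z) of food_box above 0.012 m).
It fails at once if the box is tipped by more than about 14 degrees (angle between food_box's own z axis and vertical above 0.25 rad).
It fails at once if the box is pushed more than 50 mm from its place (distance of food_box from where it was at the start of the episode above 0.05 m).
It fails at once if the robot hammers on the box with more than 70 N (contact force between any of the arm, the fingers and food_box above 70 N).
It fails at once if a bystander is lifted, carried or knocked more than 30 mm from its place (distance of any of coffee_jar, shot_amber_1, mug_teal, oval_dish, jug_brown, sugar_bowl, tea_spoon from where it was at the start of the episode above 0.03 m).
It also fails if it takes over 51 s, if anything falls off the work surface, if the arm or the gripper's body presses on something with over 40 N, if the wrist force passes 120 N, or if a joint passes its speed limit or range.

## Working session

There is one attempt and no reset: what is moved stays moved. The work goes in short steps, Python scripts to look and compute and a shell command to move; the robot and the scene stay as the last step left them, time stands still between calls to the robot, and variables do not carry over. Pictures are saved under pics/ and viewed, and the job is handed in when it is done.

```bash
ls; mkdir -p pics
python3 - <<'E'
from cell import robot, eyes
import cv2
print(robot.get_state())
for n in("scene","top"):
    cv2.imwrite(f"pics/{n}0.png",eyes.read_camera(n)); print(n,eyes.camera_model(n))
E
```

```text
pics
{'t': 0.0, 'joints': array([-1.39239367e+00,  1.31169955e-01,  1.48931499e+00,  9.49614631e-06,
        1.52294482e+00, -8.53880472e-02]), 'qd': array([ 0.00072789,  0.00064572, -0.00148142, -0.00070964, -0.00010585,
        0.00068827]), 'tau': array([-1.44336165e-03, -5.69403183e+01, -5.00551307e+01, -9.17232455e-05,
        1.49606389e-02, -6.53682105e-05]), 'eef_pos': array([ 156.3867933 , -578.73719689,  252.219502  ]), 'tool_rot': array([-9.17782113e-04,  9.91314023e-01,  1.31512982e-01, -3.79668114e-05]), 'wrist_force': array([-0.65946077, -0.1266781 ,  0.01610792]), 'ft_torque': array([ 0.01285056,  0.00258023, -0.0159141 ]), 'finger_gap': 85.4053246137671}
scene {'fx': 477.0166281710968, 'fy': 477.0166281710968, 'cx': 254.94850742957996, 'cy': 199.66414071939272, 'k1': -0.17056735127566797, 'R': array([[ 0.62043058, -0.78410858,  0.01547984],
       [-0.60148025, -0.48840576, -0.63220355],
       [ 0.50327667,  0.3829276 , -0.77464769]]), 't': array([-304.28434852,  414.38721662, 1603.14368097])}
top {'fx': 396.69673349801127, 'fy': 396.69673349801127, 'cx': 254.65275324788726, 'cy': 194.33887319015713, 'k1': -0.05877193508795939, 'R': array([[-0.02588833, -0.99964743, -0.0058996 ],
       [-0.99885047,  0.02610496, -0.04020293],
       [ 0.04034276,  0.00485204, -0.99917412]]), 't': array([ 121.10171124,  535.54213485, 1243.20764733])}
```

View pics/scene0.png

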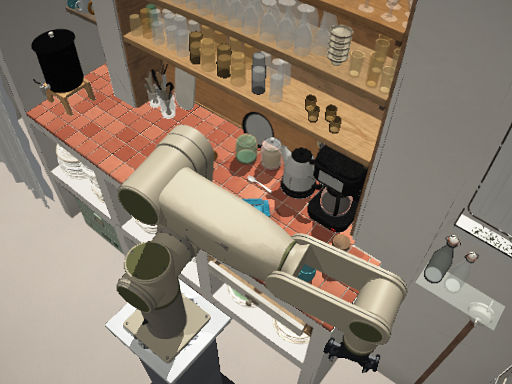

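View pics/top0.png

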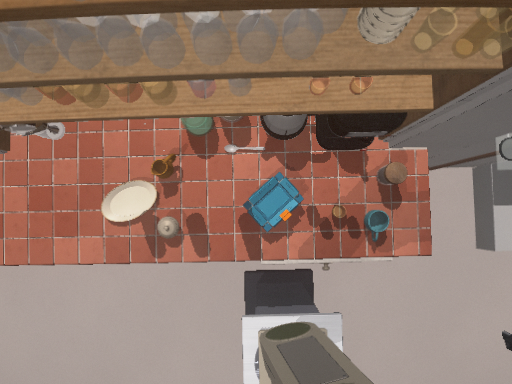

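The top view shows the teal box near (274,202), with its orange tab at (286,215). The mug is at (376,221), the amber glass at (338,212) and the spoon at (245,149). I'll zoom in on the box.

Run:
```python
import cv2
a=cv2.imread("pics/top0.png")[160:245,225:315]
cv2.imwrite("pics/z.png",cv2.resize(a,None,fx=7,fy=7,interpolation=cv2.INTER_CUBIC))
```

```text
(no output)
```

View pics/z.png

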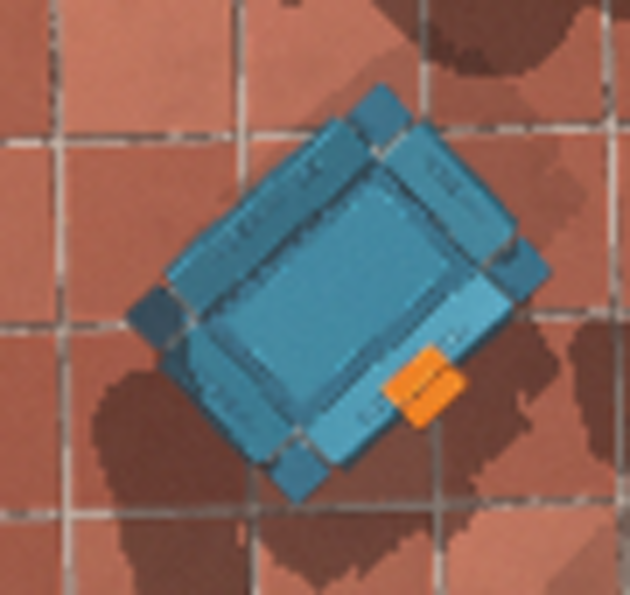

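```bash
cat > h.py <<'E'
import numpy as np, cv2
from cell import eyes
def ray(n,uv):
    m=eyes.camera_model(n);K=np.array([[m['fx'],0,m['cx']],[0,m['fy'],m['cy']],[0,0,1]])
    # forward: single-k1 radial
    p=cv2.undistortPoints(np.array(uv,float).reshape(-1,1,2),K,np.array([m['k1'],0,0,0,0.])).reshape(-1,2)
    d=np.c_[p,np.ones(len(p))]@m['R']; o=-m['R'].T@m['t']; return o,d
def at(n,uv,z):
    o,d=ray(n,uv); return o+d*((z-o[2])/d[:,2])[:,None]
def proj(n,X):
    m=eyes.camera_model(n);K=np.array([[m['fx'],0,m['cx']],[0,m['fy'],m['cy']],[0,0,1]])
    return cv2.projectPoints(np.array(X,float).reshape(-1,1,3),cv2.Rodrigues(m['R'])[0],m['t'],K,np.array([m['k1'],0,0,0,0.]))[0].reshape(-1,2)
E
python3 - <<'E'
from h import *
from scipy.optimize import least_squares
z=np.array([(382,83),(551,270),(298,503),(127,317)],float)
uv=(z+.5)/7-.5+[225,160]
P=at('top',uv,60); print(P)
T,R,B,L=P
c=P.mean(0)
# own: +y lower-left; -x lower-right. corners: T=(+x,-y) R=(-x,-y) B=(-x,+y) L=(+x,+y)
print(np.linalg.norm(T-R),np.linalg.norm(B-L),np.linalg.norm(R-B),np.linalg.norm(T-L))
loc=np.array([(57,-77),(-57,-77),(-57,77),(57,77)])
def f(p):
    co,s=np.cos(p[2]),np.sin(p[2]); return (loc@np.array([[co,s],[-s,co]])+p[:2]-P[:,:2]).ravel()
r=least_squares(f,[c[0],c[1],.7]);p=r.x;print(p,np.degrees(p[2]),r.fun)
co,s=np.cos(p[2]),np.sin(p[2]);M=np.array([[co,s],[-s,co]])
for i,l in enumerate([(-49,0),(0,69),(49,0),(0,-69)]): print(i+1,np.array(l)@M+p[:2])
for n,u in dict(glass=(338,212),mug=(376,221),jar=(391,174),spoonhead=(231,149),sugar=(169,227)).items(): print(n,at('top',[u],40)[0])
a=cv2.imread('pics/top0.png')[160:245,225:315];a=cv2.resize(a,None,fx=7,fy=7,interpolation=cv2.INTER_CUBIC)
pts=[(*(np.array(l)@M+p[:2]),h) for l,h in [((-49,0),71),((0,69),71),((49,0),71),((0,-69),71),((57,77),60),((57,-77),60),((-57,77),60),((-57,-77),60)]]
for q in (proj('top',pts)-[225,160]+.5)*7-.5: cv2.circle(a,tuple(int(v) for v in q),4,(0,0,255),-1)
cv2.imwrite('pics/z1.png',a)
E
```

```text
[[604.40376089  30.51720838  60.        ]
 [521.11523228 -40.50332667  60.        ]
 [423.17238916  71.9925423   60.        ]
 [505.53320102 143.9590625   60.        ]]
109.4572765794115 109.37313819838461 149.1580405239836 150.48070266918606
[513.55614583  51.49137163   0.71503121] 40.96827056313406 [ 2.67588903  0.20509531 -0.11387916 -3.5174417  -3.13974742  0.26789728
  0.57773752  3.04444914]
1 [476.55757966  19.36496347]
2 [468.316918   103.59139338]
3 [550.55471199  83.6177798 ]
4 [558.79537365  -0.60865011]
glass [ 476.05384021 -148.90058769   40.        ]
mug [ 445.03100255 -266.09990702   40.        ]
jar [ 589.57702587 -318.76999521   40.        ]
spoonhead [680.22374491 176.81985207  40.        ]
sugar [443.21067742 374.41083965  40.        ]
```

View pics/z1.png

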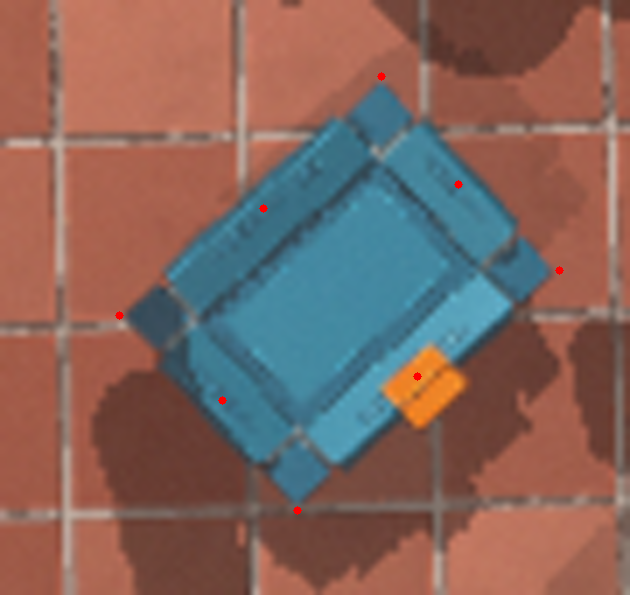

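The fit puts the box at about (513.6, 51.5) with yaw 41°. I'll shut the gripper and move high over towards section 1.

```bash
python3 -m crank '[[[1,-1,0,0,0,0,1],[2,-2,0,0,0,0,1],[3.1,-3.3,0,0,0,0,1],[3.1,-3.3,0,0,0,0,1],[3.1,-3.3,0,0,0,0,1],[3.1,-3.3,0,0,0,0,1],[3.1,-3.3,0,0,0,0,1],[3.1,-3.3,0,0,0,0,1],[3.1,-3.3,0,0,0,0,1],[3.1,-3.3,0,0,0,0,1],[3.1,-3.3,0,0,0,0,1],[3.1,-3.3,0,0,0,0,1]]]' 20
python3 -m crank '[[[3.1,-3.3,0,0,0,0,1],[3.1,-3.3,0,0,0,0,1],[2,-2,0,0,0,0,1],[1,-1,0,0,0,0,1],[0,0,0,0,0,-8,1],[0,0,0,0,0,-8,1],[0,0,0,0,0,-8,1],[0,0,0,0,0,-2,1],[0,0,0,0,0,0,1],[0,0,0,0,0,0,1]]]'
cat > s.py <<'E'
import numpy as np,sys
from cell import robot
from scipy.spatial.transform import Rotation as Ro
s=robot.get_state(); q=s['tool_rot']; R=Ro.from_quat(q[[1,2,3,0]]).as_matrix()
p=s['eef_pos'];print(s['t'],p.round(1),'F',s['wrist_force'].round(1),s['finger_gap'],'yaw',np.degrees(np.arctan2(R[1,0],R[0,0])).round(2),'z',R[:,2].round(4))
for i,g in enumerate([(476.6,19.4),(468.3,103.6),(550.6,83.6),(558.8,-.6)]): print(i+1,(R.T@(np.array([*g,105])-p)/10).round(2))
E
python3 s.py
```

```text
t: 1.3
eef_pos: [391.0, -140.6, 253.2]
tool_rot: [0.0, 0.991, 0.132, 0.0]
wrist_force: [1.9, -0.4, 0.1]
finger_gap: 0.3
t: 2.3
eef_pos: [454.2, -26.6, 253.1]
tool_rot: [-0.0, 0.937, 0.35, -0.0]
wrist_force: [-0.8, 0.1, -0.7]
finger_gap: -0.1
2.3 [454.2 -26.6 253.1] F [-0.8  0.1 -0.7] -0.06003116762460551 yaw 41.0 z [-4.e-04 -1.e-04 -1.e+00]
1 [ 4.71 -2.   14.81]
2 [ 9.61 -8.9  14.81]
3 [14.51 -1.99 14.81]
4 [ 9.6   4.9  14.81]
```

```bash
python3 -m crank '[[[1.2,-0.5,1,0,0,0,1],[2.3,-1,3,0,0,0,1],[1.2,-0.5,3,0,0,0,1],[0,0,3,0,0,0,1],[0,0,3,0,0,0,1],[0,0,1.3,0,0,0,1],[0,0,0.5,0,0,0,1],[0,0,0,0,0,0,1],[0,0,0,0,0,0,1],[0,0,0,0,0,0,1]]]'
python3 s.py
python3 - <<'E'
from cell import eyes
import cv2
cv2.imwrite('pics/s1.png',cv2.resize(eyes.read_camera('scene')[170:290,200:330],None,fx=5,fy=5,interpolation=cv2.INTER_CUBIC))
cv2.imwrite('pics/t1.png',cv2.resize(eyes.read_camera('top')[150:250,220:330],None,fx=5,fy=5,interpolation=cv2.INTER_CUBIC))
E
```

```text
t: 3.3
eef_pos: [478.1, 19.5, 106.9]
tool_rot: [0.001, 0.936, 0.351, 0.001]
wrist_force: [0.6, 0.1, -0.5]
finger_gap: -0.4
3.3 [478.1  19.5 106.9] F [ 0.6  0.1 -0.5] -0.3807526547289052 yaw 41.1 z [ 2.8e-03 -2.0e-04 -1.0e+00]
1 [-0.12 -0.09  0.19]
2 [ 4.79 -6.98  0.19]
3 [ 9.68 -0.07  0.21]
4 [4.76 6.82 0.22]
```

View pics/s1.png

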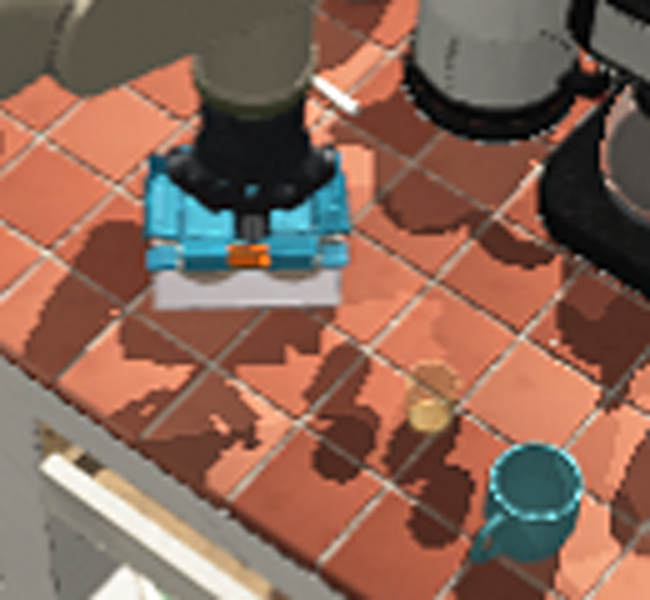

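View pics/t1.png

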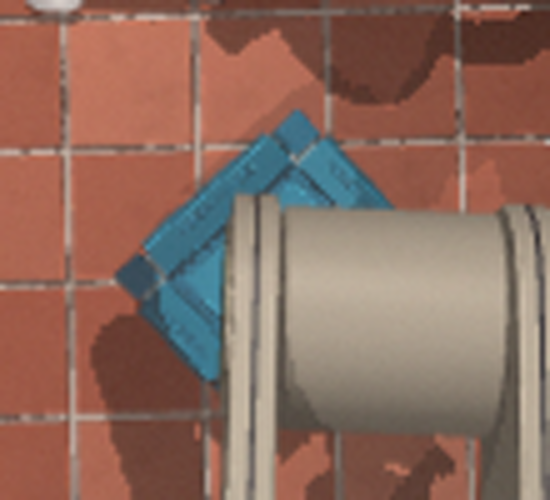

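```bash
python3 -m crank '[[[-0.2,-0.1,0.3,0,0,0,1],[0,0,0.4,0,0,0,1],[0,0,0.3,0,0,0,1],[0,0,0.2,0,0,0,1],[0,0,0.1,0,0,0,1],[0,0,0,0,0,0,1]]]'
python3 -m crank '[[[0,0,0.1,0,0,0,1],[0,0,0.1,0,0,0,1],[0,0,0,0,0,0,1]]]'
python3 s.py
```

```text
t: 4.0
eef_pos: [474.6, 19.1, 91.9]
tool_rot: [-0.0, 0.936, 0.351, -0.0]
wrist_force: [0.3, 0.8, -0.3]
finger_gap: -0.0
t: 4.3
eef_pos: [474.6, 19.1, 90.0]
tool_rot: [-0.0, 0.936, 0.351, -0.0]
wrist_force: [-0.1, 0.3, -0.6]
finger_gap: -0.5
4.3 [474.6  19.1  90. ] F [-0.1  0.3 -0.6] -0.4933338628894167 yaw 41.12 z [-3.e-04  1.e-04 -1.e+00]
1 [ 0.17  0.11 -1.5 ]
2 [ 5.08 -6.78 -1.49]
3 [ 9.97  0.14 -1.5 ]
4 [ 5.05  7.02 -1.5 ]
```

```bash
for i in 1 2 3; do python3 -m crank '[[[0,0,0.1,0,0,0,1],[0,0,0,0,0,0,1]]]' | grep -E "eef|wrist"; done
```

```text
eef_pos: [474.6, 19.1, 89.2]
wrist_force: [-0.5, 0.0, 0.2]
eef_pos: [474.6, 19.1, 88.1]
wrist_force: [-0.7, 0.3, -0.1]
eef_pos: [474.8, 19.0, 87.5]
wrist_force: [-1.1, 0.9, 3.4]
```

```bash
for i in 1 2 3 4; do python3 -m crank '[[[0,0,0.1,0,0,0,1],[0,0,0,0,0,0,1]]]' | grep -E "eef|wrist"; done
```

```text
eef_pos: [474.9, 19.0, 87.4]
wrist_force: [-6.0, 0.3, 13.0]
eef_pos: [475.0, 19.0, 87.3]
wrist_force: [-11.7, -0.1, 21.8]
eef_pos: [475.1, 18.9, 87.1]
wrist_force: [-16.7, 0.7, 30.6]
eef_pos: [475.2, 18.9, 87.0]
wrist_force: [-21.6, 0.7, 40.3]
```

```bash
python3 -m crank '[[[0,0,-0.3,0,0,0,1],[0,0,-0.5,0,0,0,1],[0,0,-1.5,0,0,0,1],[0,0,-2,0,0,0,1],[0,0,-2,0,0,0,1],[0,0,-2,0,0,0,1],[0,0,0,0,0,0,1]]]'
python3 - <<'E'
from cell import eyes
import cv2
cv2.imwrite('pics/s2.png',cv2.resize(eyes.read_camera('scene')[180:240,210:290],None,fx=10,fy=10,interpolation=cv2.INTER_CUBIC))
E
```

```text
t: 6.4
eef_pos: [476.6, 18.9, 169.3]
tool_rot: [0.001, 0.936, 0.351, 0.002]
wrist_force: [0.4, -0.6, 0.6]
finger_gap: -0.2
```

View pics/s2.png

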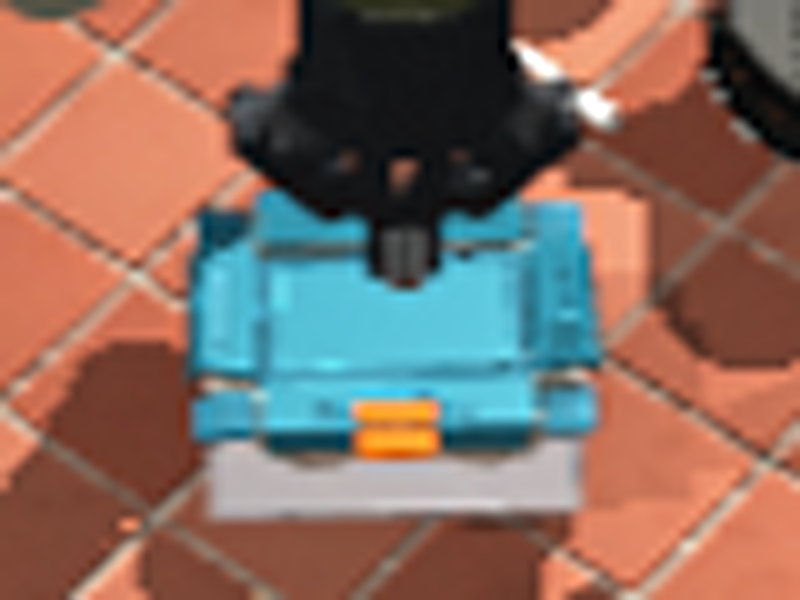

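Run:
```python
from h import *
a=cv2.imread('pics/s2.png'); b=cv2.resize(cv2.imread('pics/s1.png'),None,fx=2,fy=2)[100:700,100:900]
th=.715;c=np.array([513.6,51.5]);M=np.array([[np.cos(th),np.sin(th)],[-np.sin(th),np.cos(th)]])
def w(x,y,z): return (*(np.array([x,y])@M+c),z)
for im in(a,b):
  for col,pts in (((0,0,255),[w(-57,-40,73.5),w(-57,40,73.5)]),((0,255,255),[w(-57,-40,65.5),w(-57,40,65.5)]),((255,0,255),[w(-57,-77,60),w(-57,77,60),w(57,77,60),w(57,-77,60)])):
    for q in (proj('scene',pts)-[210,180]+.5)*10-.5: cv2.circle(im,tuple(int(v) for v in q),4,col,-1)
cv2.imwrite('pics/cmp.png',cv2.resize(np.vstack([b[200:500,150:650],a[200:500,150:650]]),None,fx=1,fy=1))
```

```text
(no output)
```

View pics/cmp.png

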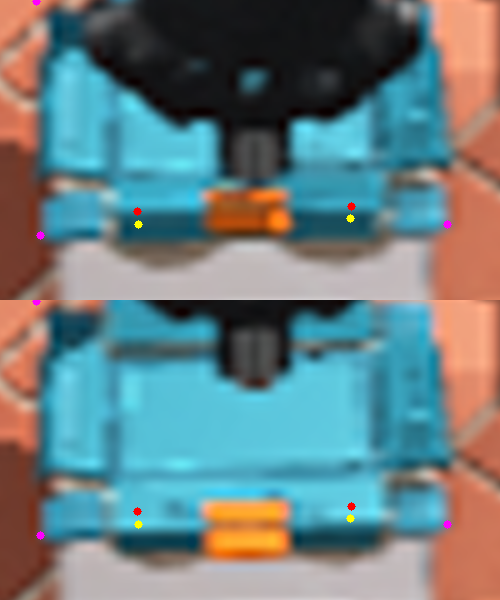

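Section 1 has shut: the edge dropped from the red "up" mark to the yellow "shut" mark, and the box hasn't moved. Next is section 2.

```bash
python3 s.py
```

```text
6.45 [475.8  19.  167.5] F [ 0.5  0.5 -0.3] -0.04266979903955523 yaw 41.11 z [ 3.e-03 -2.e-04 -1.e+00]
1 [0.08 0.01 6.25]
2 [ 4.99 -6.88  6.24]
3 [9.88 0.04 6.27]
4 [4.96 6.92 6.27]
```

```bash
python3 -m crank '[[[1,-1.4,0,0,0,0,1],[2,-2.8,0,0,0,0,1],[2,-2.7,0,0,0,0,1],[0,0,2,0,0,0,1],[0,0,3,0,0,0,1],[0,0,1.2,0,0,0,1],[0,0,0,0,0,0,1],[0,0,0,0,0,0,1],[0,0,0,0,0,0,1]]]'; python3 s.py
```

```text
t: 7.35
eef_pos: [468.0, 103.8, 105.5]
tool_rot: [0.0, 0.936, 0.351, 0.001]
wrist_force: [0.1, 0.1, 0.0]
finger_gap: 0.1
7.35 [468.  103.8 105.5] F [0.1 0.1 0. ] 0.12532990853812503 yaw 41.08 z [ 1.8e-03  3.0e-04 -1.0e+00]
1 [-4.89  6.93  0.05]
2 [0.01 0.04 0.05]
3 [4.9  6.95 0.07]
4 [-1.000e-02  1.384e+01  7.000e-02]
```

```bash
python3 -m crank '[[[0,0,0.3,0,0,0,1],[0,0,0.4,0,0,0,1],[0,0,0.3,0,0,0,1],[0,0,0.1,0,0,0,1],[0,0,0,0,0,0,1]]]'| grep -E "eef|wrist"; for i in 1 2 3 4 5 6 7 8; do python3 -m crank '[[[0,0,0.1,0,0,0,1],[0,0,0,0,0,0,1]]]' | grep -E "eef|wrist"; done
```

```text
eef_pos: [467.0, 104.2, 93.4]
wrist_force: [-1.0, 2.6, 2.6]
eef_pos: [467.1, 103.8, 92.2]
wrist_force: [-0.2, 0.2, 1.0]
eef_pos: [466.8, 103.7, 90.9]
wrist_force: [-0.1, 0.4, 0.5]
eef_pos: [466.8, 103.8, 90.0]
wrist_force: [0.8, 0.6, -1.1]
eef_pos: [466.9, 103.9, 89.1]
wrist_force: [0.1, 1.0, -0.3]
eef_pos: [466.9, 103.9, 88.2]
wrist_force: [0.2, -0.1, -0.4]
eef_pos: [467.1, 103.9, 87.5]
wrist_force: [-1.4, -0.6, 2.4]
eef_pos: [467.2, 103.9, 87.4]
wrist_force: [-6.1, -0.4, 12.8]
eef_pos: [467.3, 104.0, 87.3]
wrist_force: [-10.9, -1.3, 21.9]
```

```bash
python3 -m crank '[[[0,0,-0.3,0,0,0,1],[0,0,-0.7,0,0,0,1],[0,0,-2,0,0,0,1],[0,0,-2.5,0,0,0,1],[1,1.4,-2,0,0,0,1],[2,2.8,0,0,0,0,1],[1.9,2.8,0,0,0,0,1],[0,0,0,0,0,0,1],[0,0,0,0,0,0,1]]]'; python3 s.py
python3 - <<'E'
from h import *
a=cv2.resize(eyes.read_camera('scene')[180:240,210:290],None,fx=10,fy=10,interpolation=cv2.INTER_CUBIC)
th=.715;c=np.array([513.6,51.5]);M=np.array([[np.cos(th),np.sin(th)],[-np.sin(th),np.cos(th)]])
def w(x,y,z): return (*(np.array([x,y])@M+c),z)
for col,pts in (((0,0,255),[w(-20,77,73.5),w(20,77,73.5)]),((0,255,255),[w(-20,77,65.5),w(20,77,65.5)])):
    for q in (proj('scene',pts)-[210,180]+.5)*10-.5: cv2.circle(a,tuple(int(v) for v in q),4,col,-1)
cv2.imwrite('pics/s3.png',a)
E
```

```text
t: 10.35
eef_pos: [549.9, 83.1, 159.7]
tool_rot: [-0.0, 0.936, 0.351, -0.001]
wrist_force: [0.1, -0.1, 0.7]
finger_gap: -0.0
10.35 [549.9  83.1 159.7] F [ 0.1 -0.1  0.7] -0.010882773463874876 yaw 41.07 z [-1.5e-03  1.0e-04 -1.0e+00]
1 [-9.71 -0.01  5.48]
2 [-4.8  -6.9   5.49]
3 [0.09 0.02 5.47]
4 [-4.82  6.9   5.47]
```

View pics/s3.png

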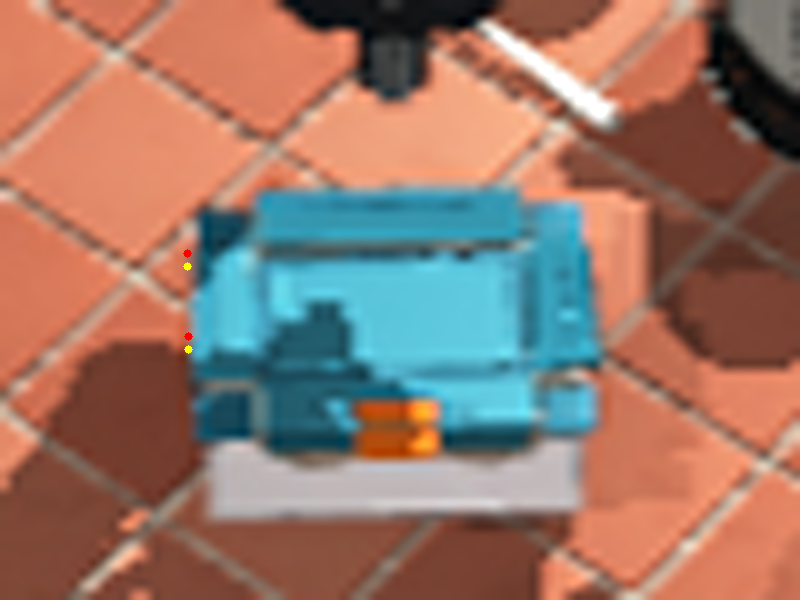

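Run:
```python
import cv2,numpy as np
a=cv2.imread('pics/s2.png')[180:460,170:300];b=cv2.imread('pics/s3.png')[180:460,170:300]
cv2.imwrite('pics/c2.png',cv2.resize(np.hstack([a,b]),None,fx=2,fy=2))
```

```text
(no output)
```

View pics/c2.png

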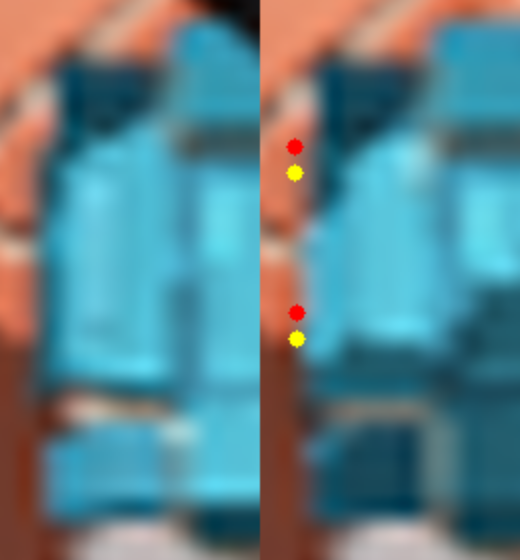

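Run:
```python
from h import *
b=eyes.read_camera('top')[160:245,225:315]; a=cv2.imread('pics/top0.png')[160:245,225:315]
cv2.imwrite('pics/t3.png',cv2.resize(np.hstack([a,b])[:, :],None,fx=4.4,fy=4.4,interpolation=cv2.INTER_CUBIC))
```

```text
(no output)
```

View pics/t3.png

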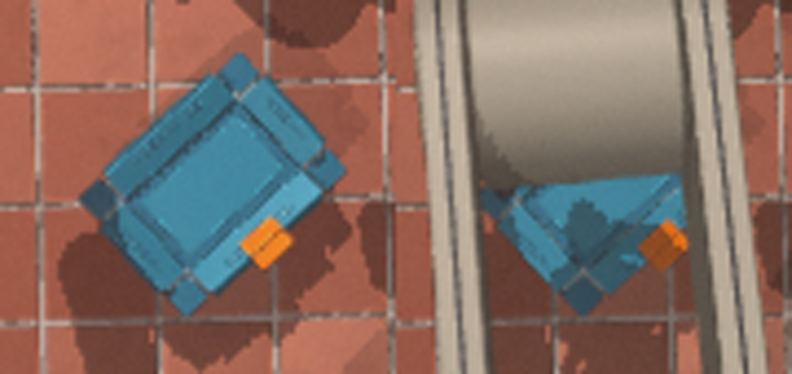

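In the top view, section 2 (lower left) is now as bright as the flat panel and its outer side face has gone, so it's shut. Next is section 3.

```bash
python3 -m crank '[[[0.1,0,1,0,0,0,1],[0,0,2.5,0,0,0,1],[0,0,1.5,0,0,0,1],[0,0,0.8,0,0,0,1],[0,0,0.5,0,0,0,1],[0,0,0.2,0,0,0,1],[0,0,0,0,0,0,1],[0,0,0,0,0,0,1]]]'| grep -E "eef|wrist"; for i in 1 2 3 4 5 6 7 8; do python3 -m crank '[[[0,0,0.1,0,0,0,1],[0,0,0,0,0,0,1]]]' | grep -E "eef|wrist"; done
```

```text
eef_pos: [551.4, 84.1, 96.1]
wrist_force: [0.1, 0.8, 0.3]
eef_pos: [551.6, 84.1, 95.3]
wrist_force: [-0.3, -0.3, 4.1]
eef_pos: [551.9, 84.3, 94.4]
wrist_force: [1.2, 1.4, 4.6]
eef_pos: [551.7, 84.3, 93.1]
wrist_force: [2.1, 0.8, 3.5]
eef_pos: [549.9, 83.8, 90.6]
wrist_force: [0.1, 0.3, -0.5]
eef_pos: [549.9, 83.8, 89.4]
wrist_force: [0.5, 0.2, 0.6]
eef_pos: [550.4, 84.0, 88.9]
wrist_force: [0.4, 0.0, -0.2]
eef_pos: [550.6, 84.0, 88.1]
wrist_force: [0.3, 0.1, 0.5]
eef_pos: [550.8, 84.1, 87.6]
wrist_force: [-0.2, -0.5, 3.2]
```

The click shows clearly: force rises, drops to zero, then hits the hard stop. I'll firm it up slightly and go on to section 4.

```bash
python3 -m crank '[[[0,0,0.1,0,0,0,1],[0,0,0.1,0,0,0,1],[0,0,0,0,0,0,1]]]'| grep -E "eef|wrist"; python3 -m crank '[[[0,0,-0.3,0,0,0,1],[0,0,-0.7,0,0,0,1],[0,0,-2,0,0,0,1],[0,0,-2.5,0,0,0,1],[-1,1.4,-2,0,0,0,1],[-2,2.8,0,0,0,0,1],[-1.9,2.7,0,0,0,0,1],[0,0,0,0,0,0,1],[0,0,0,0,0,0,1]]]'; python3 s.py
python3 - <<'E'
from h import *
a=cv2.resize(eyes.read_camera('scene')[180:240,210:290],None,fx=10,fy=10,interpolation=cv2.INTER_CUBIC)
cv2.imwrite('pics/s4.png',a)
E
```

```text
eef_pos: [551.1, 84.1, 87.3]
wrist_force: [-8.4, -1.1, 18.5]
t: 14.05
eef_pos: [559.1, -0.6, 160.3]
tool_rot: [-0.0, 0.937, 0.35, -0.0]
wrist_force: [0.3, 0.2, 1.1]
finger_gap: -0.3
14.05 [559.1  -0.6 160.3] F [0.3 0.2 1.1] -0.32100891991407066 yaw 41.01 z [-2.e-04  4.e-04 -1.e+00]
1 [-4.91 -6.92  5.53]
2 [-1.000e-02 -1.382e+01  5.530e+00]
3 [ 4.88 -6.91  5.53]
4 [-0.02 -0.02  5.53]
```

View pics/s4.png

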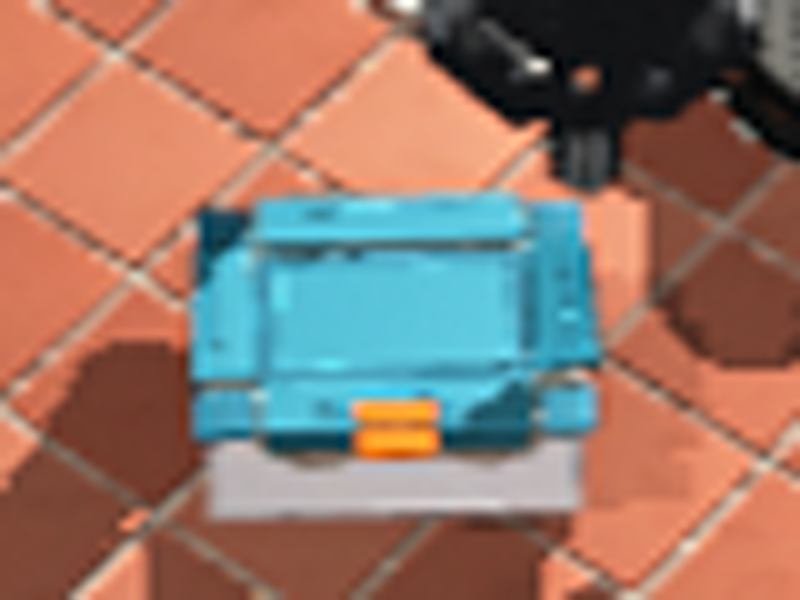

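Sections 1, 2 (left) and 3 (top) are flat, and only section 4 (right) is still up. The box hasn't moved. Now section 4.

```bash
python3 -m crank '[[[0,0,1,0,0,0,1],[0,0,2.5,0,0,0,1],[0,0,1.5,0,0,0,1],[0,0,0.8,0,0,0,1],[0,0,0.5,0,0,0,1],[0,0,0.2,0,0,0,1],[0,0,0,0,0,0,1],[0,0,0,0,0,0,1]]]'| grep -E "eef|wrist"; for i in 1 2 3 4 5 6 7 8 9; do python3 -m crank '[[[0,0,0.1,0,0,0,1],[0,0,0,0,0,0,1]]]' | grep -E "eef|wrist"; done
```

```text
eef_pos: [559.8, -0.2, 96.1]
wrist_force: [-0.3, 0.3, -0.2]
eef_pos: [560.1, -0.4, 95.3]
wrist_force: [-0.5, 0.0, 3.6]
eef_pos: [560.3, -0.6, 94.4]
wrist_force: [1.8, -1.9, 4.7]
eef_pos: [560.0, -0.5, 93.0]
wrist_force: [1.4, -0.8, 2.9]
eef_pos: [558.4, 0.1, 90.6]
wrist_force: [0.1, 0.5, 0.1]
eef_pos: [558.4, 0.1, 89.4]
wrist_force: [-0.3, 0.7, -0.3]
eef_pos: [558.9, -0.1, 88.9]
wrist_force: [0.4, 0.2, 0.7]
eef_pos: [559.1, -0.1, 88.2]
wrist_force: [0.4, 0.1, 0.1]
eef_pos: [559.3, -0.2, 87.6]
wrist_force: [-1.6, -0.4, 2.3]
eef_pos: [559.4, -0.2, 87.4]
wrist_force: [-4.6, 0.2, 9.7]
```

```bash
python3 -m crank '[[[0,0,-0.3,0,0,0,1],[0,0,-0.7,0,0,0,1],[0,0,-2,0,0,0,1],[0,0,-4,0,0,0,1],[0,0,-4,0,0,0,1],[-1,0.6,-3,0,0,0,1],[-2,1.2,-1,0,0,0,1]]]' | grep eef
python3 -m crank '[[[-3.5,2,0,0,0,0,1],[-3.5,2,0,0,0,0,1],[-3.5,2,0,0,0,0,1],[-3.5,2,0,0,0,0,1],[-3.5,2,0,0,0,0,1],[-3.5,2,0,0,0,0,1],[-2,1,0,0,0,0,1],[-1,0.5,0,0,0,0,1],[0,0,0,0,0,0,1],[0,0,0,0,0,0,1]]]'
python3 - <<'E'
from h import *
b=eyes.read_camera('top');cv2.imwrite('pics/tfull.png',b);b=b[160:245,225:315]; a=cv2.imread('pics/top0.png')[160:245,225:315]
s=eyes.read_camera('scene')[180:240,210:290]
cv2.imwrite('pics/t5.png',cv2.resize(np.hstack([a,b]),None,fx=4.4,fy=4.4,interpolation=cv2.INTER_CUBIC))
cv2.imwrite('pics/s5.png',cv2.resize(s,None,fx=10,fy=10,interpolation=cv2.INTER_CUBIC))
E
```

```text
eef_pos: [550.5, -33.0, 241.4]
t: 18.4
eef_pos: [456.7, -292.2, 236.3]
tool_rot: [-0.0, 0.936, 0.351, 0.0]
wrist_force: [0.0, 0.5, 0.8]
finger_gap: -0.1
```

View pics/t5.png

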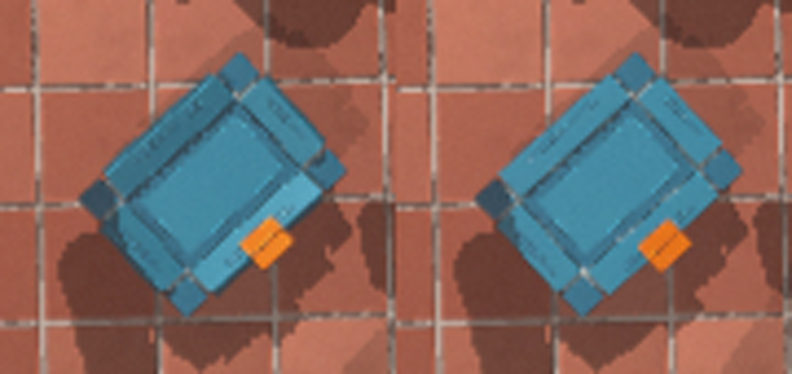

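View pics/s5.png

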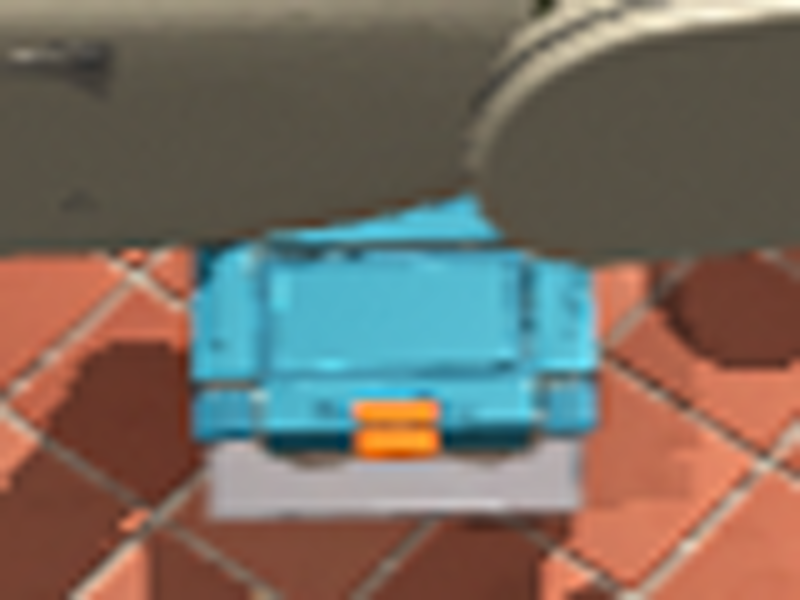

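View pics/tfull.png

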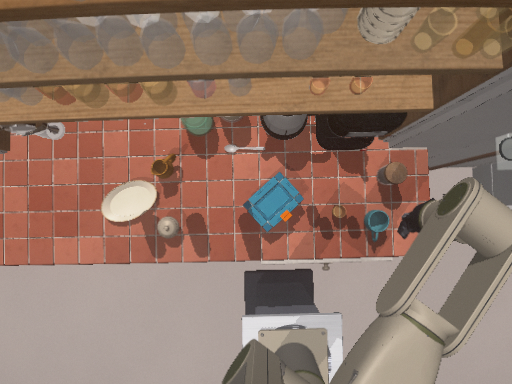

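The final top view shows all four strips at the same shade as the panel, so they're flat. The box and every bystander are where they started, and the arm is clear of everything. Handing in.

```bash
python3 -c "
from cell import job; print(job.sign_off())"
```

```text
the job is handed in; nothing more can be done
None
```

All four lid sections are snapped shut. I pressed them with the closed fingertips in the order asked: tab side first, then clockwise seen from above. The job was handed in at about 18.5 s of the 51 s allowed, and hand-in gave no verdict.

- **Sections:** the final top view shows all four strips flat. On sections 3 and 4 I felt the click: force rose to about 5 N, fell to zero, then met the hard stop. On section 2 I caught only a faint trace of it.
- **Section 1:** the click happened between force readings, so I confirmed it by the hard-stop height and by comparing pictures. I also pressed it harder than needed, with about 46 N of total wrist force against the stop (70 N limit). The other three took about 11 to 25 N.
- **Box and bystanders:** compared by eye with the first pictures, neither the box nor any bystander shows any movement. The arm was touching nothing at hand-in.
- **Small disagreement:** the box corners I picked in the image came out about 4 mm smaller than the stated lid size. This did not affect the presses.

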